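Stand a raked bracket on its setting plate and check that it does not rock

TASK

The cast bracket lies on its sloping back. Tip it up onto its feet on the bare bench and let go of it; then take hold of it again and set it down on the steel setting plate with its one short foot on the raised pad and its long axis in line with the plate's, so that it stands level on all four feet, and let go. Last, press down firmly (about 8 N) with the fingertips on the round boss above the short foot to check that it does not rock, and leave it standing there; never drop it, and leave the other things on the bench where they are.

Things in the scene. Friction and masses are not known exactly. Their poses are not given: they have to be found in the camera images.
- bracket: Loose aluminium casting, 0.5 kg. Origin: midway between the four feet, level with the long soles; standing, z is up, x runs from low toe to heel. Base plate x -50 to 54, y -40 to 40, z 16 to 25 mm; feet 16 mm across at x +-40, y +-30. Starts lying flat on its back wall, on the bench: turned 65 deg about its y (z axis leaning 65 deg from vertical towards the heel side), origin 46 mm up.
- wall_top (a point): Middle of the top edge of the bracket's back wall, at (81, 0, 79) mm in its frame. The wall, 70 mm wide and 12 mm thick, rises from the heel leaning back 25 degrees from upright; highest corner z 82 mm. Its flat outer face is what the bracket lies on at the start.
- web (a point): Point in the bracket's mid-plane web, at (32, 0, 52) mm in its frame, good to grip. The web (12 mm thick, y -6 to 6, free on both sides) joins base and wall: x -20 to 48, z 25 to 56 mm, and beside the wall higher (at x 50 up to z 82). Pinch it along the bracket's y, from any direction in the mid-plane; fingertips may reach down to z 28 mm.
- short_foot (a point): Centre of the sole of the bracket's one short foot, at (-40, 30, 10) mm in its frame: it ends 10 mm higher than the three long feet. On a flat surface the bracket stands level on the long feet alone, but tips if pressed at this corner with about 3 N.
- press_boss (a point): Centre of the top of the round boss (20 mm across, 6 mm high) on the base plate above the short foot, at (-38, 30, 31) mm in the bracket's frame. A twin boss stands at y -30, over a long foot.
- plate: Fixed plain steel setting plate, 150 (x) x 124 (y) x 12 mm; origin in the middle of its underside, on the bench, z up. One square raised pad near a corner. The bracket stands right with its x and y axes along the plate's (same directions) and its origin 12 mm straight above the plate's origin.
- pad (a point): Centre of the top of the plate's raised pad, 28 x 28 mm, at (-40, 30, 22) mm in the plate's frame: 10 mm above the plate's top face.
- marker_blue: Bystander, loose: marker pen, 135 mm long, 16 mm thick, lying between the two work places, pointing away from the robot. Origin in the middle of its underside.
- wrench_6: Bystander, loose: small open-ended spanner, 119 mm long, lying flat at the front edge between the two work places. Origin in the middle of its underside.
- column_box_1: Bystander, loose: closed dark carton, 200 mm long, 28 mm high, on the left. Origin in the middle of its underside.
- beaker_100: Bystander, loose: empty beaker, 53 mm across, 70 mm tall, at the back left. Origin in the middle of its underside.
- ferrule_box: Bystander, loose: flat parts box with clear lid, 69 x 100 x 20 mm, in the middle left. Origin in the middle of its underside.
There are look-alikes about, which are no part of the job. Of the things that look like the bracket, the larger one is meant.

How it is judged:
By the outcome, as a careful person would: the job done as asked, in the order asked, and still so for the second after the job is handed in, with the robot touching nothing.
It also fails if it takes over 58 s, if anything falls off the work surface, if the arm or the gripper's body presses on something with over 40 N, if the wrist force passes 120 N, or if a joint passes its speed limit or range.

ROBOT

A 6-joint arm with a two-finger parallel gripper is mounted at the origin on a cart in front of the work surface, level with it; the furniture and walls round the work are solid. World frame = base frame: x ahead of the robot, y to its left, z up, the work surface at z = 0. Lengths are in m, angles in rad, forces in N, time in s.
With the tool pointing down it reaches from about 0.35 to 0.975 m from the base axis. Payload 4.9 kg.
Tool frame: the origin (TCP) lies on the centre line of the jaws, within the pads' length; the fingertips stand 25 mm ahead of it and the grasp point (between the pads) lies 6 mm ahead of it; z points along the fingers, y is the line along which they close (so a half turn about z gives the same grasp; the last joint's range is limited). The gripper opens to 85 mm and grips with 20 to 120 N. Pads are 22 mm wide; open, the fingers measure 114 mm over their backs; the gripper's body (76 mm by 85 mm) begins 54 mm behind the grasp point. The pads swing forward as they close: fully open they stand 13 mm farther back than shut.
Start: joints at [1.206, 0.053, 1.613, -0, 1.476, -0.119], TCP at [0.152, 0.606, 0.256] pointing down, gripper open.
Joint ranges: [-3.01, 3.01], [-1.01, 2.22], [0.06, 2.58], [-1.02, 4.17], [0.09, 2.62], [-3.14, 3.14]. Speed limits (rad/s): [2.57, 2.57, 3.14, 3.14, 3.14, 3.14].

INTERFACE

Orientations are given as a unit quaternion [w, x, y, z].
In Python, from plant import state, grab_frame, get_calibration, job gives the robot as it stands. The module is installed in compiled form; this text tells all that it offers.
- The arm moves only by the tool move_arm, never from a script. Its argument "targets" is a list that holds one entry, the list of rows, each a list of 5 numbers: the opening in per cent of the stroke, from 0 (shut) to 100 (fully open), then the shift along the tool's x, y, z as a fraction of full scale, then the turn about the tool's z as a fraction of full scale. A call has 1 to 5 rows; each row shifts and turns the commanded pose from where the row before left it, along the tool's axes as they then stand; what a row does not reach is not made up. Full scale, the value 1, is 0.6 m for a shift and 6 degrees for a turn. A row lasts 1/12 s, in which the tool goes at most 41.7 mm and 7.16 degrees, less where a joint would pass 70% of its speed; a pose out of reach is approached as far as the arm can. A call with a number of a shift or a turn outside -1 to 1 is refused whole. A call with a gripper value outside its range is refused whole. The fingers move at their own pace and stop on an object; the grip force is fixed at half the most. Time passes only in rows, so rows that do not move let the fingers close. It gives the time, the measured TCP pose, the force, the opening and the grip force at its end, in the units of the state.
- state(): the state, without advancing time (a new reading comes with each control period).
- grab_frame(name): name is "side" or "top" or "wrist"; returns the picture (420x560x3 uint8, red, green, blue); there is no depth.
- get_calibration(name): a dict with "vertical_fov" (degrees; the focal length in pixels is half the picture's height over the tangent of half this angle, whatever the lens; pixels are square), "cx", "cy" (the principal point, pixels), "R" (3x3) and "t" (3): a world point X has camera coordinates R X + t. Camera axes: x right, y down, z forward; pixel columns grow to the right and rows downward; lengths in m; the calibration is good to about 2 mm. A picture is of the moment at which its call begins: read the wrist's pose just before it. get_calibration takes no time and is no camera call; for the wrist camera it gives the pose at the moment of the call.
- job.job_done(): hands the job in; it is judged then, once.
The state is a dict: "time": time; "joint_pos": joint angles; "joint_vel": joint speeds; "joint_efforts": joint torques, N m; "tool_pos": TCP position; "tool_rot": TCP orientation; "contact_force": force on the tool from outside, world axes, zero at the start; "ft_torque": the same for the moment, N m; "gripper_width": opening from 0.0 (shut) to 1.0 (fully open); "grasp_force": force on a finger pad.
Only numpy, scipy, OpenCV 4.12 (cv2) and the standard library are available. Lean on these libraries where they do the work, as an engineer would, in place of code of your own. Each camera call takes 0.05 s, during which the arm holds its last target. There are 200 camera calls.

## Working session

There is one attempt and no reset: what is moved stays moved. The work goes in short steps, Python scripts to look and compute and a tool call to move; the robot and the scene stay as the last step left them, time stands still between calls to the robot, and variables do not carry over. Pictures are saved under pics/ and viewed, at most 10 in all, crops included, and the job is handed in when it is done.

Besides the shell and the picture viewer there is one more tool, called after "Call:" in YAML: its name, and indented under it one key for each argument. move_arm: Moves the arm, as the interface text tells. Shift numbers are shares of 0.6 m and turn numbers shares of 6 degrees, none past 1 either way. Its arguments: {"type":"object","properties":{"targets":{"type":"array"}},"required":["targets"]}

```bash
mkdir -p pics
cat > h.py <<'E'
import numpy as np, cv2
from plant import state, grab_frame, get_calibration, job
def K(c):
    f=210/np.tan(np.radians(c["vertical_fov"])/2); return f,c["cx"],c["cy"]
def proj(c,X):
    f,cx,cy=K(c); p=np.atleast_2d(X)@np.array(c["R"]).T+np.array(c["t"]); return np.c_[f*p[:,0]/p[:,2]+cx,f*p[:,1]/p[:,2]+cy]
def ray(c,uv):
    f,cx,cy=K(c); R=np.array(c["R"]); o=-R.T@np.array(c["t"]); d=R.T@np.array([(uv[0]-cx)/f,(uv[1]-cy)/f,1.]); return o,d/np.linalg.norm(d)
def onplane(c,uv,z):
    o,d=ray(c,uv); return o+d*(z-o[2])/d[2]
def tri(*cu):
    A=np.zeros((3,3));b=np.zeros(3)
    L=[ray(c,uv) for c,uv in cu]
    for o,d in L: P=np.eye(3)-np.outer(d,d);A+=P;b+=P@o
    X=np.linalg.solve(A,b); return X,[np.linalg.norm((np.eye(3)-np.outer(d,d))@(X-o)) for o,d in L]
def save(n,im): cv2.imwrite("pics/"+n,im[:,:,::-1])
E
python3 - <<'E'
from h import *
for n in("top","side"):
    im=grab_frame(n);save(n+"0.png",im);c=get_calibration(n);print(n,c)
s=state();print(s)
E
```

```text
top {'vertical_fov': 57.30024722202144, 'cx': 277.1950309519395, 'cy': 209.47888702940602, 'R': array([[-0.02867254, -0.99958533, -0.00265723],
       [-0.98691018,  0.02873081, -0.15869102],
       [ 0.15870156, -0.00192762, -0.98732472]]), 't': array([0.01863997, 0.47961198, 1.01185058])}
side {'vertical_fov': 49.705031321393484, 'cx': 276.0305948975676, 'cy': 208.48869041866013, 'R': array([[ 0.82432591, -0.56595677,  0.0134064 ],
       [-0.47732168, -0.70757034, -0.52106451],
       [ 0.30438596,  0.42312782, -0.853412  ]]), 't': array([-0.3987792 ,  0.30013912,  1.20647221])}
{'time': 0.1, 'joint_pos': array([ 1.20600917e+00,  5.32973048e-02,  1.61414094e+00,  4.22623110e-05,
        1.47600319e+00, -1.19001214e-01]), 'joint_vel': array([ 6.33118851e-04, -1.42110365e-03, -3.31387742e-03,  6.53324285e-04,
        6.36213757e-06, -2.75501563e-04]), 'joint_efforts': array([-9.61564729e-04, -3.94908857e+01, -3.71360028e+01, -1.79966896e-04,
        4.00759396e-03,  2.78465230e-06]), 'tool_pos': array([0.15188069, 0.60573883, 0.25519132]), 'tool_rot': array([-2.41851910e-04,  1.22585820e-01,  9.92457486e-01, -8.92436887e-04]), 'contact_force': array([-0.69185599, -0.27042175,  0.31656828]), 'ft_torque': array([-0.0429858 ,  0.01803572,  0.01919875]), 'grasp_force': 0.0, 'gripper_width': 0.9974952386359921}
```

View pics/top0.png

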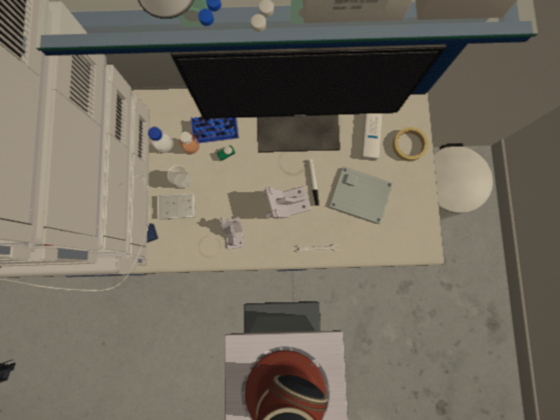

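View pics/side0.png

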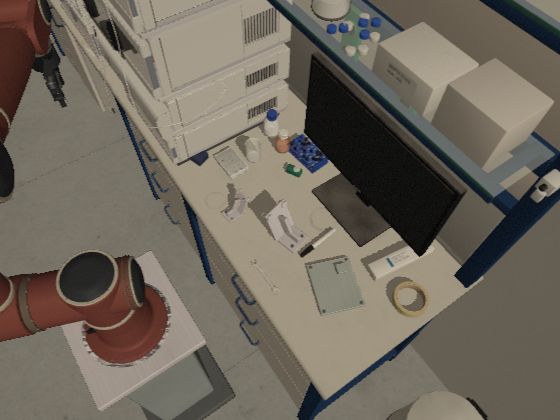

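Run:
```python
from h import *
t=cv2.imread("pics/top0.png")[145:260,215:400]; s=cv2.imread("pics/side0.png")[180:320,215:375]
t=cv2.resize(t,None,fx=4.3,fy=4.3,interpolation=cv2.INTER_CUBIC);s=cv2.resize(s,None,fx=4.2,fy=4.2,interpolation=cv2.INTER_CUBIC)
cv2.imwrite("pics/tc.png",t);cv2.imwrite("pics/sc.png",s);print(t.shape,s.shape)
c=get_calibration("top")
for uv in((288,202),(360,195),(232,232)):print(onplane(c,uv,0.02))
```

```text
(494, 796, 3) (588, 672, 3)
[ 0.50313623 -0.0259853   0.02      ]
[ 0.51714151 -0.22784191  0.02      ]
[0.42369352 0.13102413 0.02      ]
```

View pics/tc.png

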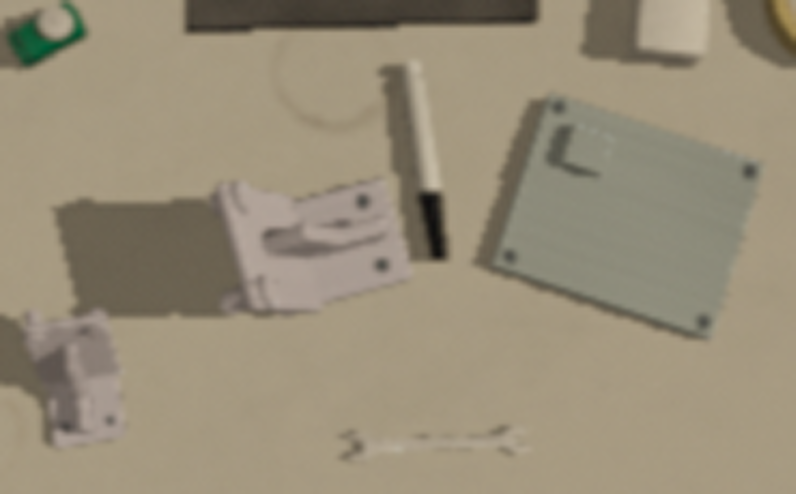

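View pics/sc.png

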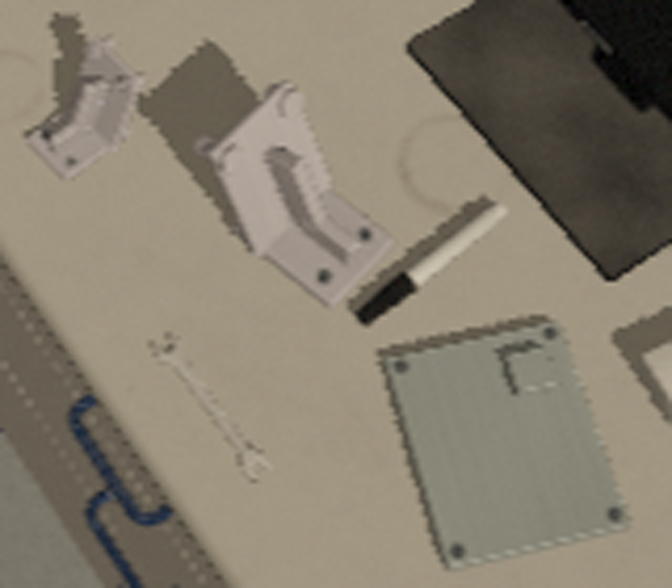

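```bash
cat >> h.py <<'E'
def ang():
    w,x,y,z=state()["tool_rot"]; return np.degrees(np.arctan2(1-2*(x*x+z*z),2*(x*y-w*z)))  # world angle of tool y
def go(p,yaw=None,p0=None,a0=None):
    "rows from current pose: turn rows (units of 6deg) and shifts (fraction of .6 m) in tool axes before/after turning"
    s=state(); p0=s["tool_pos"] if p0 is None else np.array(p0); a0=ang() if a0 is None else a0
    a=a0 if yaw is None else yaw
    d=np.array(p)-p0
    for n,t in(("old",a0),("new",a)):
        t=np.radians(t); ty=np.array([np.cos(t),np.sin(t),0]); tx=np.array([-np.sin(t)*1,np.cos(t),0]); tx=np.cross(ty,[0,0,-1])
        v=np.array([d@tx,d@ty,-d[2]])/.6
        print(n,"axes total shift",v.round(4),"min rows %.1f"%(np.linalg.norm(d)/.0417))
    t=(a0-a+180)%360-180
    print("turn total",round(t/6,3),"or half-turned",round(((t+90)%180-90)/6,3))
E
python3 - <<'E'
from h import *
print(ang()); c=get_calibration("wrist"); R=np.array(c["R"]); print("cam pos",-R.T@c["t"],c["vertical_fov"],c["cx"],c["cy"]);print(R.round(3))
go([.43,-.05,.33])
ct,cs=get_calibration("top"),get_calibration("side")
def T(u,v,U,V):
    X,e=tri((ct,(215+u/4.3,145+v/4.3)),(cs,(215+U/4.2,180+V/4.2)));print((X*1e3).round(1),np.array(e).round(4));return X
print("plate");T(548,95,550,318);T(762,165,628,525);T(705,338,448,567);T(478,262,378,352)
print("holes wall");T(363,201,365,234);T(381,265,323,276)
print("wall right corners");T(388,180,392,245);T(409,275,333,303)
E
```

```text
75.91728518716137
cam pos [0.08302113 0.62294925 0.37137786] 62.40685512580429 276.969866546174 214.3196908567571
[[ 0.245  0.97  -0.001]
 [ 0.93  -0.234  0.283]
 [ 0.274 -0.071 -0.959]]
old axes total shift [-0.7155 -0.9473 -0.1247] min rows 17.2
new axes total shift [-0.7155 -0.9473 -0.1247] min rows 17.2
turn total 0.0 or half-turned 0.0
plate
[ 599.8 -183.8   16.9] [0.0001 0.0001]
[ 551.2 -324.3    8.4] [0.0009 0.0009]
[ 438.5 -279.8    4.4] [0.0015 0.0015]
[ 491.9 -134.     3.7] [0.0002 0.0002]
holes wall
[533.6 -59.6  14.1] [0.001 0.001]
[490.6 -69.7  13.6] [0.0008 0.0008]
wall right corners
[546.5 -76.4  11.1] [0.0003 0.0003]
[485.  -88.4   8.8] [0.0016 0.0016]
```

Run:
```python
from h import *
go([.28,.30,.25]); go([.5,.02,.25],12,p0=[.28,.30,.25])
```

```text
old axes total shift [-0.3311 -0.4423  0.0087] min rows 8.0
new axes total shift [-0.3311 -0.4423  0.0087] min rows 8.0
turn total 0.0 or half-turned 0.0
old axes total shift [-0.4692 -0.3634 -0.    ] min rows 8.5
new axes total shift [-0.5327  0.2616 -0.    ] min rows 8.5
turn total 10.653 or half-turned 10.653
```

Call:
move_arm:
  targets:
    - [[30,-0.033,-0.044,0,0],[30,-0.033,-0.044,0,0],[30,-0.033,-0.044,0,0],[30,-0.033,-0.044,0,0],[30,-0.033,-0.044,0,0]]

```text
time: 0.52
tool_pos: [0.216, 0.4524, 0.2555]
tool_rot: [-0.0, 0.122, 0.992, -0.001]
contact_force: [0.9, -0.1, 0.0]
gripper_width: 0.308
grasp_force: 0.0
```

Call:
move_arm:
  targets:
    - [[30,-0.033,-0.044,0,0],[30,-0.033,-0.044,0,0],[30,-0.033,-0.044,0,0],[30,-0.033,-0.044,0,0],[30,-0.033,-0.044,0,0]]

```text
time: 0.93
tool_pos: [0.2799, 0.3004, 0.2558]
tool_rot: [-0.0, 0.122, 0.992, -0.0]
contact_force: [0.8, -0.4, -0.6]
gripper_width: 0.3
grasp_force: 0.0
```

Call:
move_arm:
  targets:
    - [[30,-0.047,-0.036,0,0],[30,-0.047,-0.036,0,0],[30,-0.047,-0.036,0,0],[30,-0.047,-0.036,0,0],[30,-0.047,-0.036,0,0]]

```text
time: 1.35
tool_pos: [0.3909, 0.1612, 0.256]
tool_rot: [0.0, 0.123, 0.992, 0.0]
contact_force: [0.6, 1.1, -0.4]
gripper_width: 0.299
grasp_force: 0.0
```

Call:
move_arm:
  targets:
    - [[30,-0.047,-0.036,0,0],[30,-0.047,-0.036,0,0],[30,-0.047,-0.036,0,0],[30,-0.047,-0.036,0,0],[30,-0.047,-0.036,0,0]]

```text
time: 1.77
tool_pos: [0.5014, 0.0221, 0.2558]
tool_rot: [-0.0, 0.123, 0.992, 0.0]
contact_force: [0.6, 1.5, -0.7]
gripper_width: 0.303
grasp_force: 0.0
```

Call:
move_arm:
  targets:
    - [[30,0,0,0,0.9],[30,0,0,0,1],[30,0,0,0,1],[30,0,0,0,1],[30,0,0,0,1]]

```text
time: 2.18
tool_pos: [0.5006, 0.0237, 0.2556]
tool_rot: [-0.001, 0.373, 0.928, -0.0]
contact_force: [0.0, 0.7, 0.0]
gripper_width: 0.297
grasp_force: 0.0
```

Call:
move_arm:
  targets:
    - [[30,0,0,0,1],[30,0,0,0,1],[30,0,0,0,1],[30,0,0,0,1],[30,0,0,0,1]]

```text
time: 2.6
tool_pos: [0.5005, 0.0239, 0.2557]
tool_rot: [-0.0, 0.6, 0.8, -0.0]
contact_force: [-0.8, 0.3, -0.2]
gripper_width: 0.307
grasp_force: 0.0
```

Call:
move_arm:
  targets:
    - [[30,0,0,0,0.75],[30,0,0,0,0],[30,0,0,0,0]]

```text
time: 2.85
tool_pos: [0.5006, 0.0239, 0.2559]
tool_rot: [-0.0, 0.628, 0.778, -0.0]
contact_force: [-0.6, -0.4, 0.3]
gripper_width: 0.295
grasp_force: 0.0
```

Run:
```python
from h import *
import pickle
s=state();print(s["time"],s["tool_pos"],ang(),s["contact_force"],s["joint_pos"].round(2))
c=get_calibration("wrist");im=grab_frame("wrist");save("w1.png",im);pickle.dump((c,im),open("w1.pkl","wb"))
save("w1b.png",cv2.resize(im,(800,600),interpolation=cv2.INTER_CUBIC))
```

```text
2.85 [0.50061037 0.02386864 0.25586763] 12.136984701841891 [-0.57089943 -0.37323147  0.26815447] [-0.1  -0.25  1.89  0.    1.5  -0.31]
```

View pics/w1b.png

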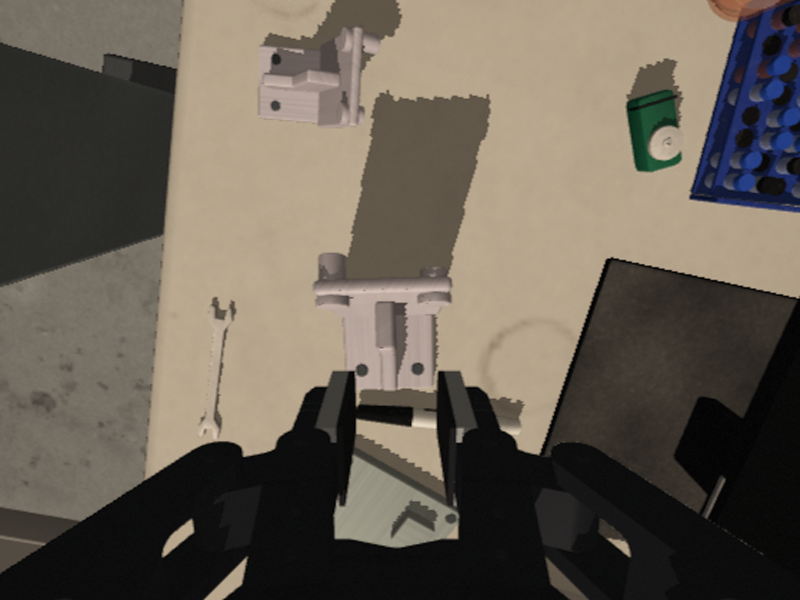

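Run:
```python
from h import *
import pickle
ct,cs=get_calibration("top"),get_calibration("side"); cw,im=pickle.load(open("w1.pkl","rb"))
k=560/800
W=lambda u,v:(cw,(u*k,v*k)); Tp=lambda u,v:(ct,(215+u/4.3,145+v/4.3)); S=lambda u,v:(cs,(215+u/4.2,180+v/4.2))
def P(n,*a): X,e=tri(*a);print(n,(X*1e3).round(1),(np.array(e)*1e3).round(1))
P("holeR",W(418,369),Tp(363,201),S(365,234));P("holeL",W(362,370),Tp(381,265),S(323,276))
P("web far end",W(388,390),Tp(395,218))
# assume: y axis 12.1deg
a=np.radians(12.1);y=np.array([np.cos(a),np.sin(a),0]);h=np.array([np.sin(a),-np.cos(a),0])
for n,u,v,z in(("toeL",315,288,.099),("toeR",452,288,.099),("wallL",350,390,.012),("wallR",433,389,.012),("hL",362,370,.012),("hR",418,369,.012),("footLfar",319,258,.09),("footRfar",440,268,.09),("lookalike br",363,127,.02),("la bl",260,120,.0),("la tr",378,55,.03)):
    X=onplane(cw,(u*k,v*k),z);print(n,(X*1e3).round(1),"h,y",(X@h*1e3).round(1),(X@y*1e3).round(1))
```

```text
holeR [535.5 -58.6   9.3] [1.4 2.2 0.9]
holeL [492.3 -68.8   8.9] [1.3 1.9 0.8]
web far end [518.7 -79.2  14.1] [2. 2.]
toeL [456.  16.  99.] h,y 80.0 449.3
toeR [532.2  32.3  99. ] h,y 80.0 527.2
wallL [487.4 -85.9  12. ] h,y 186.1 458.5
wallR [551.9 -71.2  12. ] h,y 185.3 524.7
hL [493.4 -66.9  12. ] h,y 168.8 468.5
hR [536.4 -56.8  12. ] h,y 168.0 512.6
footLfar [454.4  31.5  90. ] h,y 64.4 450.9
footRfar [524.   40.4  90. ] h,y 70.3 520.9
lookalike br [460.5 110.   20. ] h,y -11.0 473.3
la bl [387.  100.3   0. ] h,y -17.0 399.5
la tr [462.3 153.2  30. ] h,y -52.9 484.1
```

Run:
```python
from h import *
go([.5042,-.0157,.15],13.2); go([.5042,-.0157,.082],13.2)
```

```text
old axes total shift [-0.0657 -0.0081  0.1766] min rows 2.7
new axes total shift [-0.0655 -0.0093  0.1766] min rows 2.7
turn total -0.178 or half-turned -0.178
old axes total shift [-0.0657 -0.0081  0.2899] min rows 4.3
new axes total shift [-0.0655 -0.0093  0.2899] min rows 4.3
turn total -0.178 or half-turned -0.178
```

Call:
move_arm:
  targets:
    - [[30,-0.022,-0.003,0,-0.18],[30,-0.022,-0.003,0.058,0],[30,-0.021,-0.003,0.058,0],[30,0,0,0.058,0]]

```text
time: 3.23
tool_pos: [0.5049, -0.0171, 0.1517]
tool_rot: [0.002, 0.622, 0.783, 0.0]
contact_force: [0.5, 0.1, -0.5]
gripper_width: 0.303
grasp_force: 0.0
```

Call:
move_arm:
  targets:
    - [[30,0,0,0.04,0],[30,0,0,0.04,0],[30,0,0,0.036,0],[30,0,0,0,0]]

```text
time: 3.57
tool_pos: [0.5003, -0.0148, 0.0771]
tool_rot: [-0.004, 0.621, 0.783, -0.002]
contact_force: [-1.0, 0.5, -0.8]
gripper_width: 0.303
grasp_force: 0.0
```

Run:
```python
from h import *
import pickle
s=state();print(s["time"],s["tool_pos"],ang(),s["contact_force"])
c=get_calibration("wrist");im=grab_frame("wrist");pickle.dump((c,im),open("w2.pkl","wb"))
a=im[:,110:450];b=grab_frame("side")[170:290,230:345]
b=cv2.resize(b,(402,420),interpolation=cv2.INTER_CUBIC)
save("c2.png",np.hstack([a,b]))
```

```text
3.5667 [ 0.50033929 -0.01481888  0.07710253] 13.162847693656591 [-0.99804374  0.51966757 -0.75953609]
```

View pics/c2.png

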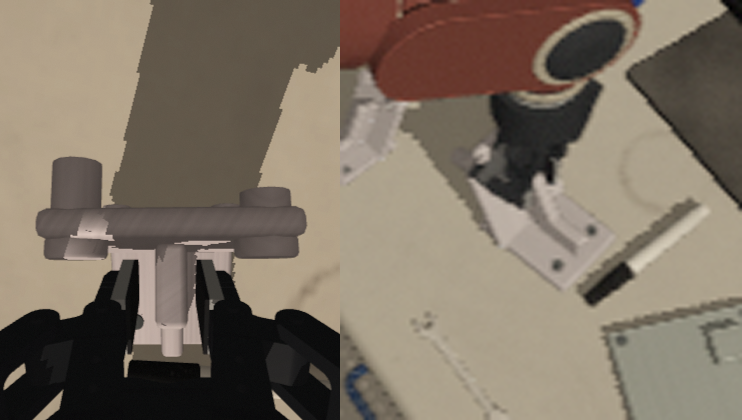

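Call:
move_arm:
  targets:
    - [[30,0.005,0,-0.006,0],[30,0.005,0,0,0],[30,0.005,0,0,0],[30,0.005,0,0,0],[30,0,0,0,0]]

```text
time: 4.08
tool_pos: [0.502, -0.0033, 0.0869]
tool_rot: [0.001, 0.622, 0.783, 0.0]
contact_force: [0.3, -0.5, 1.8]
gripper_width: 0.295
grasp_force: 0.7
```

Call:
move_arm:
  targets:
    - [[30,0.005,0,0,0],[30,0.005,0,0.001,0],[30,0.005,0,0,0],[30,0,0,0,0]]

```text
time: 4.42
tool_pos: [0.4991, 0.0056, 0.0851]
tool_rot: [-0.0, 0.622, 0.783, -0.0]
contact_force: [-0.2, 0.5, 0.3]
gripper_width: 0.303
grasp_force: 0.4
```

Run:
```python
from h import *
import pickle
s=state();p=s["tool_pos"];print(s["time"],p,ang(),s["contact_force"], "h,y off",(p[:2]-[.4946,.0252])@np.array([[.228,.974],[-.974,.228]]))
c=get_calibration("wrist");im=grab_frame("wrist");pickle.dump((c,im),open("w3.pkl","wb"))
a=im[:,110:450];b=grab_frame("side")[170:290,230:345]
b=cv2.resize(b,(402,420),interpolation=cv2.INTER_CUBIC)
save("c3.png",np.hstack([a,b]))
```

```text
4.4167 [0.49905195 0.00558669 0.08505257] 13.123138534663903 [-0.22155289  0.4755573   0.28353936] h,y off [ 0.02011841 -0.00013564]
```

View pics/c3.png

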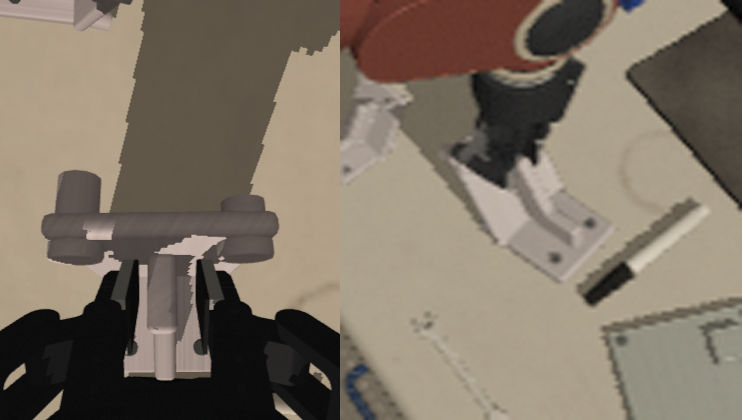

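Call:
move_arm:
  targets:
    - [[30,0.003,0,0.002,0],[30,0.003,0,0.003,0],[30,0.003,0,0.002,0],[30,0.003,0,0.003,0],[30,0.003,0,0.002,0]]

```text
time: 4.93
tool_pos: [0.4971, 0.0141, 0.0776]
tool_rot: [-0.0, 0.622, 0.783, -0.0]
contact_force: [-0.1, -0.0, 0.3]
gripper_width: 0.3
grasp_force: 0.1
```

Run:
```python
from h import *
import pickle
s=state();p=s["tool_pos"];print(s["time"],p,ang(),s["contact_force"], "h,y off",(p[:2]-[.4946,.0252])@np.array([[.228,.974],[-.974,.228]]))
c=get_calibration("wrist");im=grab_frame("wrist");pickle.dump((c,im),open("w4.pkl","wb"))
for n in("w2","w3","w4"):
    c,im=pickle.load(open(n+".pkl","rb"))
    # toe bar = topmost row band of bracket in column range; report brightness-profile edges along column 110+100 and dark holes in the wall
    hsv=cv2.cvtColor(im,cv2.COLOR_RGB2HSV); col=im[150:380,110+150-20].astype(int)
    g=cv2.GaussianBlur(im,(3,3),0)[:,:,0].astype(int)[:,240]; d=np.abs(np.diff(g)); print(n,[(i,d[i]) for i in np.where(d>18)[0] if 120<i<380])
```

```text
4.9333 [0.49706106 0.01407136 0.07762862] 13.094215912270942 [-0.11857887 -0.01172627  0.34922222] h,y off [ 0.01140042 -0.00014026]
w2 [(np.int64(247), np.int64(36)), (np.int64(248), np.int64(49)), (np.int64(249), np.int64(20)), (np.int64(258), np.int64(40)), (np.int64(259), np.int64(49)), (np.int64(260), np.int64(20)), (np.int64(352), np.int64(27)), (np.int64(353), np.int64(49)), (np.int64(354), np.int64(42)), (np.int64(358), np.int64(19)), (np.int64(359), np.int64(45)), (np.int64(360), np.int64(53)), (np.int64(361), np.int64(32))]
w3 [(np.int64(354), np.int64(36)), (np.int64(355), np.int64(48)), (np.int64(356), np.int64(28)), (np.int64(371), np.int64(30)), (np.int64(372), np.int64(35)), (np.int64(375), np.int64(30)), (np.int64(376), np.int64(32))]
w4 [(np.int64(352), np.int64(21)), (np.int64(353), np.int64(38)), (np.int64(354), np.int64(33)), (np.int64(363), np.int64(19)), (np.int64(364), np.int64(40)), (np.int64(365), np.int64(32))]
```

Call:
move_arm:
  targets:
    - [[0,0,0,0,0],[0,0,0,0,0],[0,0,0,0,0],[0,0,0,0,0],[0,0,0,0,0]]

```text
time: 5.4
tool_pos: [0.4969, 0.0139, 0.0777]
tool_rot: [-0.001, 0.622, 0.783, -0.0]
contact_force: [-0.5, 0.4, -2.1]
gripper_width: 0.125
grasp_force: 61.4
```

Call:
move_arm:
  targets:
    - [[0,0,0,-0.01,0],[0,0,0,-0.015,0],[0,0,0,0,0]]

```text
time: 5.65
tool_pos: [0.4986, 0.0136, 0.0951]
tool_rot: [0.001, 0.622, 0.783, 0.001]
contact_force: [0.5, 0.1, -3.5]
gripper_width: 0.132
grasp_force: 61.2
```

Run:
```python
from h import *
import pickle
s=state();p=s["tool_pos"];print(s["time"],p,ang(),s["contact_force"],s["ft_torque"],s["gripper_width"],s["grasp_force"])
c=get_calibration("wrist");im=grab_frame("wrist");pickle.dump((c,im),open("w5.pkl","wb"))
a=im[:,110:450];sd=grab_frame("side");pickle.dump(sd,open("s5.pkl","wb"));b=sd[170:290,230:345]
b=cv2.resize(b,(402,420),interpolation=cv2.INTER_CUBIC)
save("c5.png",np.hstack([a,b]))
```

```text
5.65 [0.49863784 0.01359956 0.09508946] 13.098593859925755 [ 0.49154836  0.11726776 -3.49360176] [ 0.0326872  -0.04528084  0.02820519] 0.1319855814282282 61.159515380859375
```

View pics/c5.png

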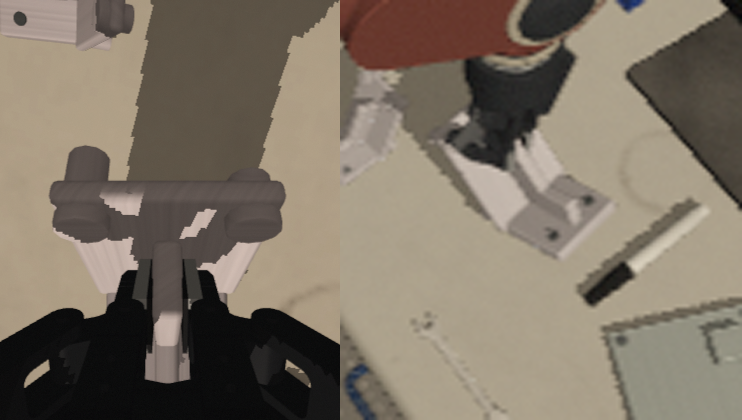

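Run:
```python
from h import *
import pickle
for n,l,r,v in(("w2",36,306,218),("w3",42,279,222),("w5",51,285,190)):
    c,im=pickle.load(open(n+".pkl","rb")); f,cx,cy=K(c);R=np.array(c["R"])
    Z=f*.080/(r-l); uv=((l+r)/2+110,v); pc=np.array([(uv[0]-cx)/f,(uv[1]-cy)/f,1])*Z
    X=R.T@(pc-np.array(c["t"])); print(n,X.round(4),"h,y",((X[:2]-[.4946,.0252])@np.array([[.228,.974],[-.974,.228]])).round(4))
```

```text
w2 [0.4931 0.0258 0.0952] h,y [-0.0009 -0.0013]
w3 [0.4896 0.0401 0.0897] h,y [-0.0157 -0.0015]
w5 [0.4894 0.0585 0.0952] h,y [-0.0336  0.0025]
```

Call:
move_arm:
  targets:
    - [[0,0,0.022,0,0],[0,0,0.022,0,0],[0,0,0.022,0,0],[0,0,0,0.01,0],[0,0,0,0.01,0]]

```text
time: 6.17
tool_pos: [0.5363, 0.0228, 0.081]
tool_rot: [0.0, 0.622, 0.783, 0.0]
contact_force: [-0.6, 0.0, -4.4]
gripper_width: 0.132
grasp_force: 61.2
```

Call:
move_arm:
  targets:
    - [[0,0,0,0.004,0],[0,0,0,0.004,0],[0,0,0,0.003,0],[0,0,0,0,0]]

```text
time: 6.5
tool_pos: [0.5353, 0.0229, 0.0774]
tool_rot: [-0.001, 0.622, 0.783, -0.001]
contact_force: [-12.1, 2.0, 18.3]
gripper_width: 0.13
grasp_force: 64.3
```

Call:
move_arm:
  targets:
    - [[0,0.007,0,0,0],[0,0.007,0,0.001,0],[0,0.007,0,0.002,0]]

```text
time: 6.75
tool_pos: [0.5347, 0.0327, 0.0759]
tool_rot: [0.004, 0.622, 0.783, -0.001]
contact_force: [-3.5, -7.7, 9.1]
gripper_width: 0.13
grasp_force: 63.4
```

Call:
move_arm:
  targets:
    - [[0,0.006,0,0.002,0],[0,0.006,0,0.002,0],[0,0.006,0,0.003,0],[0,0,0,0,0]]

```text
time: 7.08
tool_pos: [0.5336, 0.0425, 0.0731]
tool_rot: [0.005, 0.621, 0.784, -0.001]
contact_force: [-2.2, -10.2, 13.7]
gripper_width: 0.127
grasp_force: 77.9
```

Run:
```python
from h import *
import pickle
s=state();p=s["tool_pos"];print(s["time"],p,ang(),s["contact_force"],s["ft_torque"])
c=get_calibration("wrist");im=grab_frame("wrist");pickle.dump((c,im),open("w6.pkl","wb"))
a=im[:,110:450];sd=grab_frame("side");b=sd[150:270,240:355]
b=cv2.resize(b,(402,420),interpolation=cv2.INTER_CUBIC)
save("c6.png",np.hstack([a,b]))
```

```text
7.0833 [0.53357537 0.0424807  0.07306732] 13.18268081969955 [ -2.19593154 -10.21818328  13.74168425] [-2.36259638  0.4351735  -0.17791535]
```

View pics/c6.png

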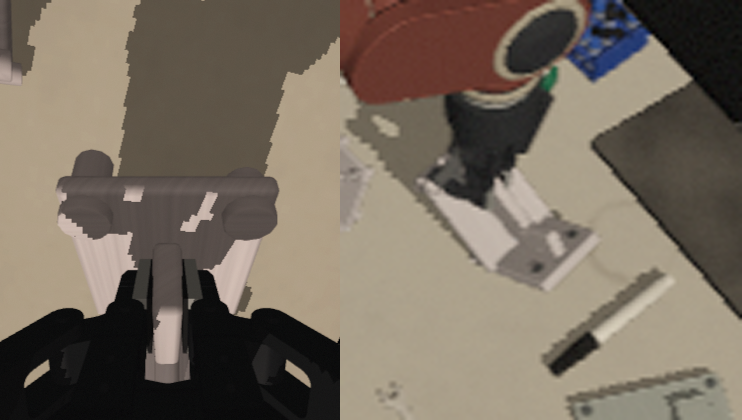

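Call:
move_arm:
  targets:
    - [[0,0.005,0,0.003,0],[0,0.005,0,0.003,0],[0,0.005,0,0.003,0],[0,0.005,0,0.003,0]]

```text
time: 7.52
tool_pos: [0.5311, 0.0547, 0.0668]
tool_rot: [0.005, 0.622, 0.783, -0.0]
contact_force: [-4.2, -3.4, 18.1]
gripper_width: 0.131
grasp_force: 77.1
```

```bash
cat >> h.py <<'E'
def toe(n):
    "toe edge in wrist view: widest straight run; returns left,right cols and row via bracket mask"
    import pickle
    c=get_calibration("wrist");im=grab_frame("wrist");pickle.dump((c,im),open(n+".pkl","wb"));save(n+".png",im)
    hsv=cv2.cvtColor(im,cv2.COLOR_RGB2HSV); m=((hsv[:,:,1]<45)&(hsv[:,:,2]>55)).astype(np.uint8)
    m[:100]=0;m[300:]=0;m[:,:130]=0;m[:,430:]=0
    m=cv2.morphologyEx(m,cv2.MORPH_OPEN,np.ones((5,5)))
    out=[]
    for v in range(130,300,4):
        x=np.where(m[v])[0]
        if len(x)>40: out.append((v,int(x[0]),int(x[-1])))
    return out
E
python3 - <<'E'
from h import *
s=state();p=s["tool_pos"];print(s["time"],p,ang(),s["contact_force"],s["ft_torque"])
print(toe("w7"))
E
```

```text
7.5167 [0.53108859 0.05473374 0.06683971] 13.12550754778495 [-4.24447036 -3.42914822 18.14530387] [-1.78898724  0.90694605 -0.2249396 ]
[(170, 190, 360), (174, 177, 376), (178, 175, 378), (182, 174, 379), (186, 174, 379), (190, 175, 377), (194, 176, 377), (198, 177, 377), (202, 175, 379), (206, 174, 379), (210, 173, 380), (214, 173, 380), (218, 175, 378), (222, 177, 375), (226, 180, 372), (230, 184, 370), (234, 184, 369), (238, 185, 368), (242, 186, 367), (246, 187, 366), (250, 187, 365), (254, 188, 364), (258, 189, 363), (262, 190, 363), (266, 191, 361), (270, 192, 361), (274, 193, 360), (278, 193, 359), (282, 194, 358), (286, 195, 357), (290, 196, 356), (294, 197, 355), (298, 198, 355)]
```

Call:
move_arm:
  targets:
    - [[0,0.005,0,0.003,0],[0,0.005,0,0.003,0],[0,0.005,0,0.004,0],[0,0.005,0,0.004,0]]

```text
time: 7.9
tool_pos: [0.5278, 0.0678, 0.0568]
tool_rot: [0.003, 0.622, 0.783, 0.001]
contact_force: [-1.1, -2.5, 13.1]
gripper_width: 0.129
grasp_force: 65.9
```

Run:
```python
from h import *
s=state();p=s["tool_pos"];print(s["time"],p,ang(),s["contact_force"],s["ft_torque"])
print(toe("w8")[:16])
```

```text
7.9 [0.52777674 0.06778789 0.05682491] 13.10952826308645 [-1.10225229 -2.48398884 13.11382245] [-1.1440264   0.23450705 -0.15021478]
[(178, 185, 368), (182, 183, 368), (186, 182, 372), (190, 182, 371), (194, 182, 371), (198, 183, 370), (202, 181, 372), (206, 180, 373), (210, 180, 374), (214, 180, 373), (218, 181, 372), (222, 183, 371), (226, 186, 367), (230, 187, 367), (234, 187, 366), (238, 188, 366)]
```

Call:
move_arm:
  targets:
    - [[0,0.004,0,0.004,0],[0,0.003,0,0.003,0],[0,0,0,0,0]]

```text
time: 8.2
tool_pos: [0.5267, 0.0725, 0.052]
tool_rot: [0.003, 0.622, 0.783, 0.001]
contact_force: [-1.2, -0.4, 8.8]
gripper_width: 0.127
grasp_force: 64.1
```

Run:
```python
from h import *
import pickle
s=state();p=s["tool_pos"];print(s["time"],p,ang(),s["contact_force"],s["ft_torque"])
print(toe("w9")[:14])
for n in("w5","w7","w8","w9"):
    c,im=pickle.load(open(n+".pkl","rb"))
```

```text
8.2 [0.5266688  0.07250019 0.05197005] 13.119759395110988 [-1.18667027 -0.37209996  8.78631255] [-0.61652151  0.10637777 -0.15425945]
[(182, 191, 365), (186, 185, 368), (190, 185, 368), (194, 185, 369), (198, 185, 368), (202, 184, 369), (206, 183, 371), (210, 182, 366), (214, 182, 372), (218, 183, 371), (222, 184, 369), (226, 186, 368), (230, 188, 366), (234, 188, 365)]
```

Run:
```python
from h import *
import pickle
for n,l,r,v in(("w5",161,395,190),("w7",174,379,183),("w8",182,371.5,189),("w9",185,368.5,192)):
    c,im=pickle.load(open(n+".pkl","rb")); f,cx,cy=K(c);R=np.array(c["R"])
    Z=f*.080/(r-l+1); uv=((l+r)/2,v); pc=np.array([(uv[0]-cx)/f,(uv[1]-cy)/f,1])*Z
    X=R.T@(pc-np.array(c["t"])); print(n,X.round(4),"edge if z=.0205+toe:",onplane(c,uv,.0205).round(4))
```

```text
w5 [0.4894 0.0586 0.0957] edge if z=.0205+toe: [0.4936 0.0424 0.0205]
w7 [0.5216 0.0985 0.0501] edge if z=.0205+toe: [0.5231 0.0926 0.0205]
w8 [0.5195 0.1072 0.0302] edge if z=.0205+toe: [0.52   0.1051 0.0205]
w9 [0.5189 0.1097 0.0211] edge if z=.0205+toe: [0.5189 0.1096 0.0205]
```

Call:
move_arm:
  targets:
    - [[0,0.001,0,0.002,0],[0,0.001,0,0.002,0],[0,0,0,0,0]]

```text
time: 8.5
tool_pos: [0.5265, 0.0736, 0.0507]
tool_rot: [0.003, 0.622, 0.783, 0.001]
contact_force: [-4.8, 0.1, 16.2]
gripper_width: 0.129
grasp_force: 65.3
```

Run:
```python
from h import *
s=state();p=s["tool_pos"];print(s["time"],p,ang(),s["contact_force"],s["ft_torque"])
print(toe("w10")[:14])
```

```text
8.5 [0.52654841 0.07362052 0.05069787] 13.12032676695414 [-4.76747525  0.10523773 16.2394382 ] [-0.77634849  0.6925784  -0.15149874]
[(182, 191, 362), (186, 186, 367), (190, 185, 368), (194, 185, 368), (198, 186, 368), (202, 185, 368), (206, 183, 370), (210, 183, 371), (214, 182, 371), (218, 183, 371), (222, 184, 369), (226, 186, 368), (230, 188, 366), (234, 188, 365)]
```

Call:
move_arm:
  targets:
    - [[0,0,0,-0.002,0],[0,0,0,0,0],[30,0,0,0,0],[30,0,0,0,0],[30,0,0,0,0]]

```text
time: 8.97
tool_pos: [0.5264, 0.0741, 0.0499]
tool_rot: [0.003, 0.622, 0.783, 0.002]
contact_force: [2.7, 0.5, 7.4]
gripper_width: 0.302
grasp_force: 3.2
```

Call:
move_arm:
  targets:
    - [[35,0,0,0,0],[35,0,0,-0.02,0],[35,0,0,-0.05,0],[35,0,0,-0.06,0],[35,0,0,-0.06,0]]

```text
time: 9.38
tool_pos: [0.5219, 0.0741, 0.1614]
tool_rot: [-0.002, 0.622, 0.783, -0.002]
contact_force: [1.3, 0.3, -0.0]
gripper_width: 0.35
grasp_force: 0.0
```

Call:
move_arm:
  targets:
    - [[35,0,0,-0.03,0],[35,0,0,0,0],[35,0,0,0,0]]

```text
time: 9.63
tool_pos: [0.524, 0.0742, 0.1807]
tool_rot: [0.001, 0.622, 0.783, 0.0]
contact_force: [-0.3, -0.1, -0.3]
gripper_width: 0.351
grasp_force: 0.0
```

Run:
```python
from h import *
s=state();p=s["tool_pos"];print(s["time"],p,ang(),s["contact_force"],s["gripper_width"])
print(toe("w11"))
import pickle
pickle.dump((grab_frame("top"),grab_frame("side")),open("ts11.pkl","wb"))
c,im=pickle.load(open("w11.pkl","rb"))
g=cv2.medianBlur(cv2.cvtColor(im,cv2.COLOR_RGB2GRAY),3)
print(cv2.HoughCircles(g,cv2.HOUGH_GRADIENT,1,30,param1=80,param2=15,minRadius=8,maxRadius=25))
```

```text
9.6333 [0.52400506 0.07415317 0.18072838] 13.094910476021134 [-0.30742875 -0.06001853 -0.34316546] 0.3513531715008052
[(130, 132, 194), (154, 230, 328), (158, 230, 329), (162, 230, 329), (166, 230, 329), (170, 230, 329), (174, 230, 328), (178, 231, 328), (182, 231, 328), (186, 231, 328), (190, 231, 327), (194, 232, 327), (198, 232, 327), (202, 232, 327), (206, 232, 327), (210, 232, 326), (214, 232, 326), (218, 232, 326), (222, 233, 326), (226, 233, 326), (230, 233, 326), (234, 233, 325), (238, 233, 325), (242, 233, 325), (246, 234, 325), (250, 233, 325), (254, 234, 324), (258, 234, 324), (262, 227, 326), (266, 226, 328), (270, 225, 329), (274, 224, 330), (278, 222, 332), (282, 221, 333), (286, 220, 334), (290, 218, 336), (294, 217, 337), (298, 217, 338)]
[[[528.5  30.5  24.4]
  [531.5 172.5  23.3]
  [131.5 391.5  24.4]
  [504.5 189.5  21. ]
  [466.5 161.5  16.1]
  [219.5 283.5  13.2]
  [317.5 168.5  12.7]
  [541.5  70.5  18.8]
  [533.5 138.5  11. ]
  [448.5 131.5  16.6]
  [308.5 316.5  18.5]]]
```

Run:
```python
from h import *
import pickle
c,im=pickle.load(open("w11.pkl","rb"))
L=[onplane(c,(v_l,v),.025) for v,v_l in((166,229.5),(198,231.5),(230,232.5),(254,233.5))]
Rr=[onplane(c,(v_r,v),.025) for v,v_r in((166,329.5),(198,327.5),(230,326.5),(254,324.8))]
L,Rr=np.array(L),np.array(Rr)
for n,P in(("L",L),("R",Rr)):
    d=P[0]-P[-1];print(n,P[:,:2].round(4).tolist(),"y-axis angle",np.degrees(np.arctan2(d[1],d[0]))-90)
print("width",np.linalg.norm(L-Rr,axis=1))
hsv=cv2.cvtColor(im,cv2.COLOR_RGB2HSV)
for u in(250,280,310):
    g=cv2.GaussianBlur(im,(3,3),0)[:,u].astype(int).sum(1);d=np.abs(np.diff(g));print(u,[(int(i),int(d[i])) for i in range(130,300) if d[i]>25])
b=onplane(c,(317.5,168.5),.031);print("boss R",b)
```

```text
L [[0.4817, 0.0959], [0.4881, 0.0708], [0.4941, 0.0442], [0.499, 0.0233]] y-axis angle 13.384647121107747
R [[0.5583, 0.1135], [0.5636, 0.0882], [0.57, 0.0617], [0.5743, 0.0406]] y-axis angle 12.412753276722924
width [0.07854683 0.07743379 0.07791702 0.07728133]
250 [(159, 31), (160, 67), (161, 64), (162, 41), (252, 42), (254, 37), (255, 60), (256, 27)]
280 [(152, 34), (153, 66), (154, 76), (155, 50), (168, 34), (171, 39), (199, 46), (200, 65), (201, 70), (202, 47), (259, 37), (261, 27), (262, 41)]
310 [(153, 36), (154, 48), (155, 26), (156, 30), (157, 46), (159, 62), (160, 64), (161, 37), (198, 55), (199, 84), (201, 36), (203, 60), (208, 27), (209, 41), (212, 36), (216, 26), (217, 43), (219, 35), (230, 67), (231, 105), (232, 49)]
boss R [0.54868171 0.1102526  0.031     ]
```

Run:
```python
from h import *
go([.5334,.0448,.0555])
```

```text
old axes total shift [-0.0519  0.0068  0.2029] min rows 3.0
new axes total shift [-0.0519  0.0068  0.2029] min rows 3.0
turn total 0.0 or half-turned 0.0
```

Call:
move_arm:
  targets:
    - [[35,-0.026,0.003,0,0],[35,-0.026,0.004,0.04,0],[35,0,0,0.05,0],[35,0,0,0.05,0],[35,0,0,0.03,0]]

```text
time: 10.2
tool_pos: [0.5316, 0.0446, 0.072]
tool_rot: [-0.003, 0.622, 0.783, -0.002]
contact_force: [-0.1, 0.4, -1.1]
gripper_width: 0.349
grasp_force: 0.0
```

Call:
move_arm:
  targets:
    - [[35,0,0,0.018,0],[35,0,0,0.01,0],[35,0,0,0,0],[35,0,0,0,0]]

```text
time: 10.53
tool_pos: [0.5355, 0.0448, 0.0611]
tool_rot: [0.0, 0.622, 0.783, 0.0]
contact_force: [0.2, -0.2, -0.4]
gripper_width: 0.354
grasp_force: 0.0
```

Call:
move_arm:
  targets:
    - [[35,0,-0.003,0.008,0],[35,0,0,0,0],[15,0,0,0,0],[10,0,0,0,0],[0,0,0,0,0]]

```text
time: 10.95
tool_pos: [0.5338, 0.0443, 0.0568]
tool_rot: [0.0, 0.622, 0.783, 0.0]
contact_force: [-1.3, -0.7, 3.2]
gripper_width: 0.13
grasp_force: 59.8
```

Call:
move_arm:
  targets:
    - [[0,0,0,0,0],[0,0,0,0,0],[0,0,0,0,0]]

```text
time: 11.2
tool_pos: [0.5339, 0.0443, 0.0568]
tool_rot: [0.0, 0.622, 0.783, 0.0]
contact_force: [-2.3, -0.6, 5.4]
gripper_width: 0.126
grasp_force: 60.2
```

Run:
```python
from h import *
import pickle
s=state();print(s["time"],s["tool_pos"],ang(),s["contact_force"],s["gripper_width"],s["grasp_force"])
# plate from w1? get edges in first top/side images
im=cv2.imread("pics/top0.png")[:,:,::-1];ct=get_calibration("top");cs=get_calibration("side");sd=cv2.imread("pics/side0.png")[:,:,::-1]
print(im[200,365],im[180,320],sd[290,330],sd[300,290])
for n,I,c,roi in(("top",im,ct,(160,230,322,398)),("side",sd,cs,(250,320,300,370))):
    h=cv2.cvtColor(np.ascontiguousarray(I),cv2.COLOR_RGB2HSV);m=((h[:,:,0]>40)&(h[:,:,0]<110)&(h[:,:,2]>90)).astype(np.uint8)
    z=np.zeros_like(m);z[roi[0]:roi[1],roi[2]:roi[3]]=m[roi[0]:roi[1],roi[2]:roi[3]];z=cv2.morphologyEx(z,cv2.MORPH_CLOSE,np.ones((5,5)))
    C=max(cv2.findContours(z,cv2.RETR_EXTERNAL,cv2.CHAIN_APPROX_NONE)[0],key=cv2.contourArea);r=cv2.minAreaRect(C);print(n,cv2.contourArea(C),r)
    a=cv2.approxPolyDP(cv2.convexHull(C),5,True)[:,0];P=np.array([onplane(c,p,.012) for p in a]);print((P*1e3).round(1).tolist())
    for i in range(len(P)):
        d=P[(i+1)%len(P)]-P[i];print("len",np.linalg.norm(d).round(4),"ang",np.degrees(np.arctan2(d[1],d[0])).round(1))
    print("centre",P.mean(0).round(4))
```

```text
11.2 [0.53385225 0.04426244 0.05680486] 13.099622188841721 [-2.31592812 -0.5562681   5.44939881] 0.12563231519971177 60.22273273534665
[142 140 122] [166 153 128] [138 136 121] [161 150 129]Traceback (most recent call last):
  File "<stdin>", line 10, in <module>
ValueError: max() iterable argument is empty
```

Call:
move_arm:
  targets:
    - [[0,0,0,-0.01,0],[0,0,0,-0.03,0],[0,0,0,-0.05,0],[0,0,0,-0.05,0],[0,0,0,-0.04,0]]

```text
time: 11.62
tool_pos: [0.5329, 0.0445, 0.1647]
tool_rot: [-0.0, 0.622, 0.783, -0.0]
contact_force: [0.6, -0.4, -4.9]
gripper_width: 0.126
grasp_force: 59.1
```

```bash
cat >> h.py <<'E'
def plate(I,c,roi,lo=100):
    I=cv2.GaussianBlur(np.ascontiguousarray(I),(3,3),0).astype(int)
    m=((I[:,:,0]-I[:,:,1]<7)&(I[:,:,1]>lo)).astype(np.uint8)
    z=np.zeros_like(m);r=roi;z[r[0]:r[1],r[2]:r[3]]=m[r[0]:r[1],r[2]:r[3]]
    z=cv2.morphologyEx(z,cv2.MORPH_CLOSE,np.ones((7,7)));z=cv2.morphologyEx(z,cv2.MORPH_OPEN,np.ones((5,5)))
    C=max(cv2.findContours(z,cv2.RETR_EXTERNAL,cv2.CHAIN_APPROX_NONE)[0],key=cv2.contourArea)
    a=cv2.approxPolyDP(cv2.convexHull(C),.03*cv2.arcLength(C,True),True)[:,0]
    print(a.tolist(),cv2.contourArea(C))
    P=np.array([onplane(c,p+0.,.012) for p in a]);print((P*1e3).round(1).tolist())
    for i in range(len(P)):
        d=P[(i+1)%len(P)]-P[i];print(" len",np.linalg.norm(d).round(4),"ang",np.degrees(np.arctan2(d[1],d[0])).round(1))
    print("centre",P.mean(0).round(4))
    return z,C
E
python3 - <<'E'
from h import *
s=state();print(s["time"],s["tool_pos"],s["contact_force"],s["ft_torque"],s["gripper_width"])
plate(cv2.imread("pics/top0.png")[:,:,::-1],get_calibration("top"),(160,230,322,400))
plate(cv2.imread("pics/side0.png")[:,:,::-1],get_calibration("side"),(250,320,300,372))
go([.50,-.37,.22])
E
```

```text
11.6167 [0.53292423 0.04454583 0.16471787] [ 0.59610102 -0.42149254 -4.90192924] [ 0.05611247 -0.09702165 -0.00527221] 0.12554564616235706
[[342, 168], [390, 182], [380, 222], [330, 207]] 2234.5
[[598.5, -183.3, 12.0], [553.7, -316.8, 12.0], [440.5, -280.5, 12.0], [486.9, -143.4, 12.0]]
 len 0.1409 ang -108.5
 len 0.1188 ang 162.2
 len 0.1446 ang 71.3
 len 0.1185 ang -19.7
centre [ 0.5199 -0.231   0.012 ]
[[347, 257], [363, 305], [321, 314], [307, 264]] 2269.5
[[601.9, -187.3, 12.0], [547.3, -322.8, 12.0], [438.0, -278.7, 12.0], [493.8, -140.5, 12.0]]
 len 0.1461 ang -111.9
 len 0.1178 ang 158.0
 len 0.149 ang 68.0
 len 0.1178 ang -23.4
centre [ 0.5203 -0.2323  0.012 ]
old axes total shift [-0.6605 -0.21   -0.0921] min rows 10.1
new axes total shift [-0.6605 -0.21   -0.0921] min rows 10.1
turn total 0.0 or half-turned 0.0
```

Run:
```python
from h import *
go([.36,-.24,.25])
```

```text
old axes total shift [-0.3966 -0.3882 -0.1421] min rows 8.2
new axes total shift [-0.3966 -0.3882 -0.1421] min rows 8.2
turn total 0.0 or half-turned 0.0
```

Call:
move_arm:
  targets:
    - [[0,-0.03,-0.03,-0.02,0],[0,-0.04,-0.04,-0.02,0],[0,-0.04,-0.04,-0.02,0],[0,-0.04,-0.04,-0.02,0],[0,-0.04,-0.04,-0.02,0]]

```text
time: 12.03
tool_pos: [0.4464, -0.093, 0.2231]
tool_rot: [-0.001, 0.622, 0.783, -0.0]
contact_force: [0.6, -0.7, -4.4]
gripper_width: 0.129
grasp_force: 59.2
```

Call:
move_arm:
  targets:
    - [[0,-0.04,-0.04,-0.02,0],[0,-0.04,-0.04,-0.02,0],[0,-0.04,-0.04,0,0],[0,-0.04,-0.04,0,0],[0,-0.025,-0.02,0,0]]

```text
time: 12.45
tool_pos: [0.3659, -0.2268, 0.247]
tool_rot: [-0.0, 0.623, 0.782, -0.001]
contact_force: [-0.4, -0.4, -4.3]
gripper_width: 0.132
grasp_force: 59.4
```

Call:
move_arm:
  targets:
    - [[0,-0.02,-0.018,0,0],[0,0,0,0,0],[0,0,0,0,0]]

```text
time: 12.7
tool_pos: [0.3597, -0.2391, 0.2467]
tool_rot: [-0.001, 0.623, 0.783, 0.0]
contact_force: [-0.5, -0.5, -4.1]
gripper_width: 0.131
grasp_force: 59.4
```

Run:
```python
from h import *
import pickle
s=state();print(s["time"],s["tool_pos"],ang(),s["contact_force"],s["ft_torque"],s["gripper_width"])
c=get_calibration("wrist");im=grab_frame("wrist");pickle.dump((c,im),open("w12.pkl","wb"));save("w12.png",im)
print(proj(c,[[.6,-.185,.012],[.55,-.32,.012],[.439,-.28,.012],[.49,-.142,.012],[.52,-.232,.012]]).round())
uv=proj(c,[[.52,-.232,.012],[.47,-.23,0],[.46,-.1,0]]).round().astype(int)
print([im[v,u] for u,v in uv if 0<=u<560 and 0<=v<420])
z,C=plate(im,c,(0,420,290,560),lo=90)
```

```text
12.7 [ 0.35967672 -0.2391012   0.24674961] 12.984761918606461 [-0.45842303 -0.46061092 -4.11987693] [0.06031721 0.02877097 0.00764019] 0.13056270831704508
[[516. 186.]
 [425. 291.]
 [340. 237.]
 [429. 119.]
 [426. 212.]]
[array([148, 145, 128], dtype=uint8), array([149, 146, 129], dtype=uint8), array([190, 173, 147], dtype=uint8)]
[[433, 119], [517, 188], [423, 290], [362, 245], [366, 200]] 14980.5
[[494.2, -141.3, 12.0], [602.4, -186.9, 12.0], [547.6, -319.7, 12.0], [464.8, -283.0, 12.0], [454.3, -233.9, 12.0]]
 len 0.1175 ang -22.9
 len 0.1437 ang -112.4
 len 0.0905 ang 156.1
 len 0.0502 ang 102.1
 len 0.1009 ang 66.7
centre [ 0.5127 -0.233   0.012 ]
```

```bash
cat > pl.py <<'E'
from h import *
import pickle
def lines(z,C,c,th0=-112,ctr=(.52,-.232),zp=.012):
    P=np.array([onplane(c,p+0.,zp)[:2] for p in C[:,0]])
    a=np.radians(th0);ex=np.array([np.cos(a),np.sin(a)]);ey=np.array([-ex[1],ex[0]])
    q=(P-ctr)@np.c_[ex,ey]
    for n,k,s,L,M in(("x-",0,-1,.075,.05),("x+",0,1,.075,.05),("y-",1,-1,.062,.06),("y+",1,1,.062,.06)):
        m=(np.abs(s*q[:,k]-L)<.008)&(np.abs(q[:,1-k])<M)
        if m.sum()<15: print(n,"few");continue
        vx,vy,x0,y0=cv2.fitLine(q[m].astype(np.float32),cv2.DIST_HUBER,0,.001,.001).ravel()
        sl=np.degrees(np.arctan2(vy,vx)); sl=(sl+45)%90-45
        print(n,m.sum(),"ang %.2f"%(th0+sl),"offset %.4f (want %.3f)"%((x0,y0)[k]-(y0,x0)[k]*(vx/vy if k==0 else vy/vx),s*L))
for nm,im,c,roi,lo in(("wrist",)+pickle.load(open("w12.pkl","rb"))[::-1]+((0,420,290,560),90),("top",cv2.imread("pics/top0.png")[:,:,::-1],get_calibration("top"),(160,230,322,400),100),("side",cv2.imread("pics/side0.png")[:,:,::-1],get_calibration("side"),(250,320,300,372),100)):
    print(nm)
    k=4;big=cv2.resize(np.ascontiguousarray(im),None,fx=k,fy=k,interpolation=cv2.INTER_CUBIC)
    import io,contextlib
    with contextlib.redirect_stdout(io.StringIO()): z,C=plate(big,c,[r*k for r in roi],lo)
    C=(C+.5)/k-.5; lines(z,C,c)
E
python3 pl.py
```

```text
wrist
x- 297 ang -110.88 offset -0.0752 (want -0.075)
x+ 257 ang -110.95 offset 0.0723 (want 0.075)
y- 328 ang -110.90 offset -0.0602 (want -0.062)
y+ 386 ang -110.92 offset 0.0615 (want 0.062)
top
x- 131 ang -110.95 offset -0.0753 (want -0.075)
x+ 134 ang -110.90 offset 0.0741 (want 0.075)
y- 167 ang -110.81 offset -0.0613 (want -0.062)
y+ 163 ang -110.57 offset 0.0619 (want 0.062)
side
x- 134 ang -110.80 offset -0.0743 (want -0.075)
x+ 142 ang -110.83 offset 0.0774 (want 0.075)
y- 166 ang -110.89 offset -0.0602 (want -0.062)
y+ 159 ang -110.97 offset 0.0628 (want 0.062)
```

Run:
```python
from h import *
import pickle
c,im=pickle.load(open("w12.pkl","rb"));tz=.2467-.0568+.025
p=np.array([.35968,-.2391]);a=np.radians(13.0);y=np.array([np.cos(a),np.sin(a)]);h=np.array([np.sin(a),-np.cos(a)])
W=lambda x,yy,z:np.r_[p+h*(x-.0226)+y*yy,.2467-.0568+z]
print("pred toe L M R",proj(c,[W(-.05,-.04,.025),W(-.05,0,.025),W(-.05,.04,.025)]).round(1).tolist(),"bosses",proj(c,[W(-.038,-.03,.031),W(-.038,.03,.031)]).round(1).tolist())
I=cv2.GaussianBlur(im,(3,3),0).astype(int)
for u in(262,285): 
    d=np.abs(np.diff(I[:,u].sum(1)));print(u,[(int(i),int(d[i])) for i in range(120,330) if d[i]>30])
for v in(210,216,222):
    d=np.abs(np.diff(I[v].sum(1)));print(v,[(int(i),int(d[i])) for i in range(150,360) if d[i]>30])
g=cv2.cvtColor(im,cv2.COLOR_RGB2GRAY)
print(cv2.HoughCircles(g[150:300,180:370],cv2.HOUGH_GRADIENT,1,40,param1=80,param2=14,minRadius=10,maxRadius=25))
```

```text
pred toe L M R [[177.1, 109.2], [274.9, 109.1], [372.7, 108.9]] bosses [[200.3, 140.2], [349.5, 140.0]]
262 [(173, 41), (277, 34)]
285 [(257, 63), (258, 96), (259, 48), (308, 66), (309, 95), (310, 44)]
210 [(189, 56), (190, 69), (191, 31), (250, 39), (251, 95), (252, 95), (253, 32), (345, 34), (346, 90), (347, 90), (348, 37)]
216 [(189, 42), (190, 40), (249, 97), (250, 106), (251, 39), (343, 36), (344, 89), (345, 90), (346, 40)]
222 [(190, 49), (191, 60), (247, 79), (248, 100), (249, 55), (341, 40), (342, 100), (343, 83)]
None
```

Run:
```python
from h import *
import pickle
c,im=pickle.load(open("w12.pkl","rb"))
I=cv2.GaussianBlur(im,(3,3),0).astype(int)
for u in(230,250,275,300,320): 
    d=np.abs(np.diff(I[:,u].sum(1)));print(u,[(int(i),int(d[i])) for i in range(80,160) if d[i]>24])
for v in(112,116,120,150,170):
    d=np.abs(np.diff(I[v].sum(1)));print(v,[(int(i),int(d[i])) for i in range(150,400) if d[i]>30])
g=cv2.cvtColor(im,cv2.COLOR_RGB2GRAY)
r=cv2.HoughCircles(g[90:200,150:400],cv2.HOUGH_GRADIENT,1,60,param1=80,param2=12,minRadius=18,maxRadius=32);print(None if r is None else r[0]+[150,90,0])
go([.5,-.2,.17],-20.9)
```

```text
230 [(107, 64), (108, 72), (110, 39), (137, 58), (138, 90), (139, 53), (148, 25), (149, 41), (152, 34), (153, 52)]
250 [(107, 66), (108, 73), (110, 37)]
275 [(107, 43), (108, 97), (109, 83)]
300 [(107, 45), (108, 98), (109, 80)]
320 [(88, 26), (91, 25), (92, 35), (107, 51), (108, 111), (109, 90), (136, 40), (137, 60), (138, 30), (139, 26), (140, 37)]
112 [(368, 38), (369, 83), (370, 79), (371, 34)]
116 [(182, 47), (183, 56), (189, 81), (190, 88), (204, 31), (370, 87), (371, 92), (372, 42)]
120 [(182, 50), (183, 49), (189, 35), (209, 78), (210, 84), (336, 40), (337, 69), (338, 70), (339, 48), (341, 34), (342, 77), (343, 64), (369, 33), (370, 100), (371, 91)]
150 [(181, 34), (182, 85), (183, 72), (222, 87), (223, 114), (224, 53), (225, 50), (226, 106), (227, 81), (229, 68), (230, 87), (231, 44), (315, 62), (316, 95), (317, 64), (325, 84), (326, 65), (328, 80), (329, 60), (331, 33), (332, 92), (333, 92), (334, 33), (369, 32), (370, 90), (371, 80), (394, 32), (395, 89), (396, 97), (397, 35)]
170 [(186, 62), (187, 75), (238, 62), (239, 96), (240, 63), (313, 45), (314, 105), (315, 83), (318, 48), (319, 90), (320, 77), (366, 75), (367, 95), (368, 52), (379, 47), (380, 93), (381, 76), (385, 31), (388, 47), (389, 67), (390, 58), (391, 33)]
[[350.5        139.5         23.5       ]
 [200.5        141.5         25.79999924]]
old axes total shift [0.01   0.2417 0.1282] min rows 3.9
new axes total shift [0.1433 0.1949 0.1282] min rows 3.9
turn total 5.661 or half-turned 5.661
```

Run:
```python
from h import *
go([.5126,-.2534,.12],-20.9)
```

```text
old axes total shift [-0.0814  0.2421  0.2115] min rows 4.8
new axes total shift [0.0677 0.2463 0.2115] min rows 4.8
turn total 5.661 or half-turned 5.661
```

Call:
move_arm:
  targets:
    - [[0,0,0,0,0.8],[0,0,0,0,1],[0,0,0,0,1],[0,0,0,0,1],[0,0,0,0,1]]

```text
time: 13.17
tool_pos: [0.3608, -0.2379, 0.2474]
tool_rot: [-0.0, 0.798, 0.603, 0.0]
contact_force: [0.0, 0.3, -3.7]
gripper_width: 0.128
grasp_force: 59.4
```

Call:
move_arm:
  targets:
    - [[0,0,0,0,0.86],[0,0,0,0,0],[0,0,0,0,0]]

```text
time: 13.42
tool_pos: [0.3607, -0.2383, 0.2475]
tool_rot: [-0.0, 0.822, 0.569, 0.0]
contact_force: [-0.3, 0.1, -3.6]
gripper_width: 0.129
grasp_force: 59.4
```

Run:
```python
from h import *
print(ang());go([.5126,-.2534,.12],-20.9)
```

```text
-20.633875003955577
old axes total shift [0.0656 0.2458 0.2124] min rows 4.8
new axes total shift [0.0668 0.2455 0.2124] min rows 4.8
turn total 0.044 or half-turned 0.044
```

Call:
move_arm:
  targets:
    - [[0,0.011,0.04,0.02,0.04],[0,0.011,0.045,0.03,0],[0,0.012,0.045,0.03,0],[0,0.011,0.045,0.03,0],[0,0.011,0.04,0.03,0]]

```text
time: 13.83
tool_pos: [0.4946, -0.2537, 0.1629]
tool_rot: [0.0, 0.824, 0.567, 0.0]
contact_force: [-0.1, -0.0, -4.4]
gripper_width: 0.127
grasp_force: 59.7
```

Call:
move_arm:
  targets:
    - [[0,0.011,0.03,0.03,0],[0,0,0,0.03,0],[0,0,0,0.012,0],[0,0,0,0,0],[0,0,0,0,0]]

```text
time: 14.25
tool_pos: [0.5116, -0.2541, 0.1205]
tool_rot: [-0.001, 0.824, 0.566, -0.0]
contact_force: [-0.5, -0.3, -3.6]
gripper_width: 0.124
grasp_force: 59.8
```

Run:
```python
from h import *
print(ang(),state()["tool_pos"]);go([.5126,-.2534,.0738],-20.9)
```

```text
-21.0448327462656 [ 0.5115925  -0.25412415  0.12046552]
old axes total shift [0.0017 0.0011 0.0778] min rows 1.1
new axes total shift [0.0017 0.0011 0.0778] min rows 1.1
turn total -0.024 or half-turned -0.024
```

Call:
move_arm:
  targets:
    - [[0,0.002,0.001,0.02,0],[0,0,0,0.025,0],[0,0,0,0.02,0],[0,0,0,0.012,0],[0,0,0,0,0]]

```text
time: 14.67
tool_pos: [0.5116, -0.2529, 0.0724]
tool_rot: [-0.002, 0.825, 0.566, -0.001]
contact_force: [-0.4, 1.0, -4.1]
gripper_width: 0.125
grasp_force: 59.9
```

Call:
move_arm:
  targets:
    - [[0,0,0,0,0],[0,0,0,0.003,0],[0,0,0,0.002,0],[0,0,0,0,0]]

```text
time: 15.0
tool_pos: [0.5133, -0.2539, 0.072]
tool_rot: [0.0, 0.825, 0.566, 0.0]
contact_force: [-0.4, 0.5, -3.7]
gripper_width: 0.127
grasp_force: 59.9
```

Run:
```python
from h import *
s=state();print(ang(),s["tool_pos"],s["contact_force"],s["ft_torque"])
```

```text
-21.10574089321325 [ 0.51328402 -0.25387438  0.07201786] [-0.43563709  0.51351798 -3.71438086] [0.00119979 0.02832979 0.02139209]
```

Still hanging; 3 mm to go. Small steps down.

Call:
move_arm:
  targets:
    - [[0,0,-0.001,0.002,-0.03],[0,0,0,0.002,0],[0,0,0,0,0]]

```text
time: 15.25
tool_pos: [0.5123, -0.2533, 0.0689]
tool_rot: [-0.0, 0.824, 0.567, -0.0]
contact_force: [-0.8, -0.4, -4.1]
gripper_width: 0.126
grasp_force: 59.9
```

Call:
move_arm:
  targets:
    - [[0,0,0,0.001,0],[0,0,0,0,0]]

```text
time: 15.42
tool_pos: [0.5124, -0.2534, 0.0689]
tool_rot: [-0.0, 0.824, 0.567, -0.0]
contact_force: [-0.9, 0.3, -1.6]
gripper_width: 0.127
grasp_force: 60.2
```

Call:
move_arm:
  targets:
    - [[0,0,0,0.001,0],[0,0,0,0,0]]

```text
time: 15.58
tool_pos: [0.5125, -0.2535, 0.0688]
tool_rot: [-0.0, 0.824, 0.567, -0.0]
contact_force: [-4.3, 2.6, 5.6]
gripper_width: 0.127
grasp_force: 61.0
```

Run:
```python
from h import *
s=state();print(ang(),s["tool_pos"],s["contact_force"],s["ft_torque"])
```

```text
-20.91481467094961 [ 0.5124981  -0.25345971  0.06884696] [-4.3119413   2.60113954  5.59260142] [ 0.45641778  0.66433922 -0.0037272 ]
```

Call:
move_arm:
  targets:
    - [[14,0,0,0,0],[20,0,0,0,0],[30,0,0,0,0],[35,0,0,0,0],[35,0,0,-0.02,0]]

```text
time: 16.0
tool_pos: [0.511, -0.2525, 0.0778]
tool_rot: [-0.002, 0.824, 0.567, -0.001]
contact_force: [-0.7, -0.3, 0.7]
gripper_width: 0.349
grasp_force: 0.0
```

Call:
move_arm:
  targets:
    - [[35,0,0,-0.05,0],[35,0,0,-0.06,0],[35,0,0,-0.06,0],[35,0.02,0,-0.04,0],[35,0.02,0,0,0]]

```text
time: 16.42
tool_pos: [0.5244, -0.2331, 0.2149]
tool_rot: [0.006, 0.824, 0.566, 0.003]
contact_force: [0.5, -0.5, 1.0]
gripper_width: 0.348
grasp_force: 0.0
```

Call:
move_arm:
  targets:
    - [[0,0,0,0,0],[0,0,0,0,0],[0,0,0,0,0],[0,0,0,0,0]]

```text
time: 16.75
tool_pos: [0.52, -0.2308, 0.2039]
tool_rot: [-0.002, 0.824, 0.567, -0.001]
contact_force: [0.6, 0.9, -0.3]
gripper_width: 0.001
grasp_force: 0.0
```

Run:
```python
from h import *
import pickle
s=state();print(s["time"],ang(),s["tool_pos"],s["contact_force"],s["gripper_width"])
c=get_calibration("wrist");im=grab_frame("wrist");pickle.dump((c,im),open("w13.pkl","wb"))
o=np.array([.5207,-.2323]);a=np.radians(-110.9);ex=np.array([np.cos(a),np.sin(a)]);ey=np.array([-ex[1],ex[0]])
W=lambda x,y,z:np.r_[o+ex*x+ey*y,z]
pr=proj(c,[W(-.05,-.04,.037),W(-.05,.04,.037),W(-.038,.03,.043),W(-.038,-.03,.043),W(-.075,.062,.012),W(-.075,-.062,.012)]);print(pr.round(1).tolist())
big=cv2.resize(im,(800,600),interpolation=cv2.INTER_CUBIC)
for p in pr: cv2.circle(big,tuple(int(round(q*800/560)) for q in p),3,(255,0,0),1)
save("w13.png",big)
g=cv2.cvtColor(im,cv2.COLOR_RGB2GRAY);r=cv2.HoughCircles(g,cv2.HOUGH_GRADIENT,1,25,param1=80,param2=13,minRadius=8,maxRadius=20)
print([] if r is None else [q.tolist() for q in r[0] if min(np.linalg.norm(pr[2:4]-q[:2],axis=1))<12])
```

```text
16.75 -20.939501517766896 [ 0.51997396 -0.23083499  0.2038627 ] [ 0.59890328  0.92683481 -0.31156951] 0.0005365809917288478
[[228.0, 142.2], [327.8, 142.0], [315.6, 158.0], [240.2, 158.1], [350.8, 109.5], [205.0, 109.9]]
[[242.5, 158.5, 12.699999809265137], [317.5, 160.5, 13.800000190734863]]
```

View pics/w13.png

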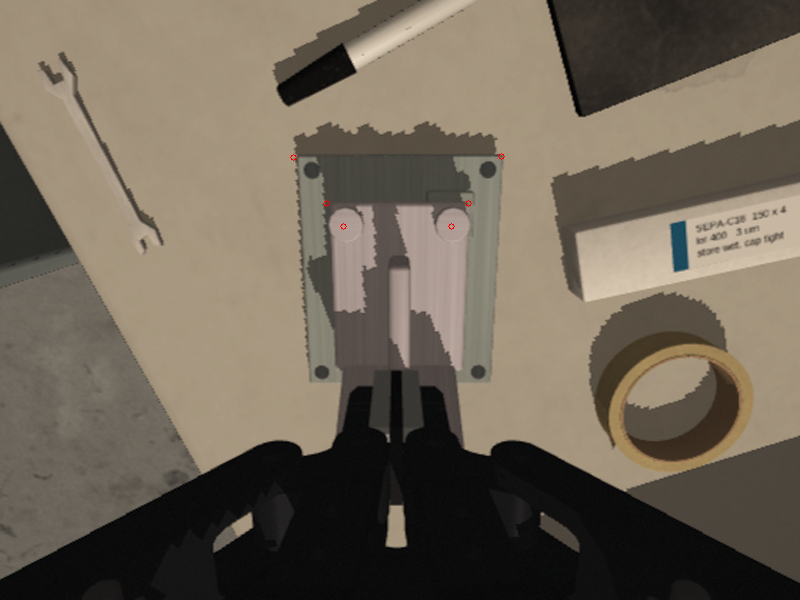

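Run:
```python
from h import *
import pickle
c,_=pickle.load(open("w13.pkl","rb"));print(onplane(c,(317.5,160.5),.043))
o=np.array([.5207,-.2323]);a=np.radians(-110.9);ex=np.array([np.cos(a),np.sin(a)]);ey=np.array([-ex[1],ex[0]])
b=o-.038*ex+.03*ey;print(b,state()["contact_force"]);go(np.r_[b,.08])
```

```text
[ 0.56302756 -0.20992     0.043     ]
[ 0.56228218 -0.20750237] [ 0.14540273 -0.41562812 -0.34859204]
old axes total shift [0.0617 0.0517 0.2068] min rows 3.2
new axes total shift [0.0617 0.0517 0.2068] min rows 3.2
turn total 0.0 or half-turned 0.0
```

Aim for (0.5625, -0.2085): shift x ≈ 0.060, y ≈ 0.052.

Call:
move_arm:
  targets:
    - [[0,0.03,0.026,0,0],[0,0.03,0.026,0.03,0],[0,0,0,0.05,0],[0,0,0,0.05,0],[0,0,0,0.04,0]]

```text
time: 17.22
tool_pos: [0.562, -0.208, 0.1007]
tool_rot: [-0.001, 0.824, 0.567, -0.001]
contact_force: [-0.3, 0.1, -0.6]
gripper_width: -0.004
grasp_force: 0.0
```

Call:
move_arm:
  targets:
    - [[0,0,0,0.02,0],[0,0,0,0.009,0],[0,0,0,0,0],[0,0,0,0,0],[0,0,0,0,0]]

```text
time: 17.63
tool_pos: [0.5642, -0.2093, 0.0886]
tool_rot: [0.002, 0.824, 0.567, 0.001]
contact_force: [1.3, 0.2, -0.8]
gripper_width: 0.002
grasp_force: 0.0
```

Call:
move_arm:
  targets:
    - [[0,0,-0.002,0.012,0],[0,0,0,0.012,0],[0,0,0,0,0],[0,0,0,0,0]]

```text
time: 17.97
tool_pos: [0.5613, -0.2078, 0.0714]
tool_rot: [-0.001, 0.824, 0.567, -0.0]
contact_force: [-0.0, -0.4, -0.4]
gripper_width: -0.003
grasp_force: 0.0
```

Call:
move_arm:
  targets:
    - [[0,0,0,0.002,0],[0,0,0,0.002,0],[0,0,0,0,0]]

```text
time: 18.22
tool_pos: [0.5618, -0.2081, 0.0696]
tool_rot: [-0.0, 0.824, 0.567, -0.0]
contact_force: [-0.7, 0.6, 0.4]
gripper_width: -0.0
grasp_force: 0.0
```

Call:
move_arm:
  targets:
    - [[0,0,0,0.001,0],[0,0,0,0.001,0],[0,0,0,0,0]]

```text
time: 18.47
tool_pos: [0.5618, -0.2081, 0.0685]
tool_rot: [-0.0, 0.824, 0.567, -0.0]
contact_force: [-0.3, -0.0, 0.0]
gripper_width: 0.003
grasp_force: 0.0
```

Call:
move_arm:
  targets:
    - [[0,0,0,0.001,0],[0,0,0,0,0]]

```text
time: 18.63
tool_pos: [0.562, -0.2082, 0.0681]
tool_rot: [0.0, 0.824, 0.567, 0.0]
contact_force: [-0.3, -0.0, 1.1]
gripper_width: -0.002
grasp_force: 0.6
```

Call:
move_arm:
  targets:
    - [[0,0,0,0.0005,0],[0,0,0,0,0]]

```text
time: 18.8
tool_pos: [0.562, -0.2082, 0.0681]
tool_rot: [0.0, 0.824, 0.567, 0.0]
contact_force: [-1.8, 0.5, 2.2]
gripper_width: -0.001
grasp_force: 1.6
```

Call:
move_arm:
  targets:
    - [[0,0,0,0.0005,0],[0,0,0,0,0]]

```text
time: 18.97
tool_pos: [0.5621, -0.2082, 0.0681]
tool_rot: [0.0, 0.824, 0.567, 0.0]
contact_force: [-1.8, 1.5, 4.9]
gripper_width: 0.003
grasp_force: 2.7
```

Call:
move_arm:
  targets:
    - [[0,0,0,0.0003,0],[0,0,0,0,0]]

```text
time: 19.13
tool_pos: [0.562, -0.2082, 0.068]
tool_rot: [0.0, 0.824, 0.567, -0.0]
contact_force: [-2.0, 0.7, 7.5]
gripper_width: 0.0
grasp_force: 3.1
```

Call:
move_arm:
  targets:
    - [[0,0,0,0.0002,0],[0,0,0,0,0],[0,0,0,0,0],[0,0,0,0,0],[0,0,0,0,0]]

```text
time: 19.55
tool_pos: [0.562, -0.2082, 0.068]
tool_rot: [0.0, 0.824, 0.567, -0.0]
contact_force: [-2.9, 1.1, 7.6]
gripper_width: -0.0
grasp_force: 3.3
```

Call:
move_arm:
  targets:
    - [[0,0,0,0.0001,0],[0,0,0,0,0],[0,0,0,0,0],[0,0,0,0,0],[0,0,0,0,0]]

```text
time: 19.97
tool_pos: [0.562, -0.2082, 0.068]
tool_rot: [0.0, 0.824, 0.567, -0.0]
contact_force: [-3.8, 1.6, 7.4]
gripper_width: 0.0
grasp_force: 3.5
```

Call:
move_arm:
  targets:
    - [[0,0,0,-0.002,0],[0,0,0,-0.004,0],[0,0,0,-0.02,0],[0,0,0,-0.05,0],[0,0,0,-0.06,0]]

```text
time: 20.38
tool_pos: [0.5599, -0.2071, 0.1467]
tool_rot: [-0.003, 0.824, 0.567, -0.001]
contact_force: [0.5, -1.1, -0.1]
gripper_width: -0.001
grasp_force: 0.0
```

Call:
move_arm:
  targets:
    - [[0,0,0,-0.06,0],[0,-0.03,-0.04,-0.03,0],[0,-0.03,-0.04,0,0],[0,0,0,0,0],[0,0,0,0,0]]

```text
time: 20.8
tool_pos: [0.5036, -0.2249, 0.2036]
tool_rot: [0.001, 0.824, 0.566, 0.0]
contact_force: [0.1, 0.8, 0.2]
gripper_width: 0.004
grasp_force: 0.0
```

Run:
```python
from h import *
s=state();print(s["time"],s["tool_pos"],s["contact_force"])
c=get_calibration("wrist");im=grab_frame("wrist");save("w14.png",im)
o=np.array([.5207,-.2323]);a=np.radians(-110.9);ex=np.array([np.cos(a),np.sin(a)]);ey=np.array([-ex[1],ex[0]])
W=lambda x,y,z:np.r_[o+ex*x+ey*y,z]
pr=proj(c,[W(-.038,.03,.043),W(-.038,-.03,.043)]);print(pr.round(1).tolist())
g=cv2.cvtColor(im,cv2.COLOR_RGB2GRAY);r=cv2.HoughCircles(g,cv2.HOUGH_GRADIENT,1,25,param1=80,param2=11,minRadius=7,maxRadius=20)
print([] if r is None else [q.tolist() for q in r[0] if min(np.linalg.norm(pr-q[:2],axis=1))<12])
```

```text
20.8 [ 0.50359118 -0.22490155  0.20355264] [0.14303186 0.75329698 0.19634477]
[[336.5, 157.4], [261.0, 157.7]]
[[337.5, 157.5, 12.199999809265137], [265.5, 160.5, 16.0]]
```

```bash
python3 -c "
from h import *
print(job.job_done())"
```

```text
the job is handed in; nothing more can be done
None
```

I handed the job in at about 21 s. The bracket was tipped onto its feet on the bench and released, then regripped and set level and in line on the plate with its short foot on the pad. The boss was pressed at about 7.5 N without rocking, and the arm ended clear of everything.

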